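# Load a board carrier under the leaf spring of a bench fixture

### The job

Load the grey board carrier into the bench fixture: with your fingertips press it down hard against its sprung floor and, keeping it pressed, push it forward so that its nose passes beneath the leaf spring and comes right up against the end wall, then let go so that the spring holds it down. Only press and push: do not grip, lift or tip the carrier, do not pry the spring up, and leave the things lying round the fixture where they are.

Things in the scene. Friction and masses are not known exactly. Their poses are not given: they have to be found in the camera images.
- fixture: Fixed aluminium bench fixture 228 x 100 mm, 40 mm high at its end wall. Origin on its underside, mid-width; x is the slide direction, from the open end (x = -116 mm) to the end wall; z up. Rails (inner faces at y = +-31 mm, tops at z = 26.5 mm) guide the carrier. A bent steel leaf spring 40 mm wide, clamped on the end wall, reaches over the channel: lowest at x = 60 mm, z = 24.5 mm, tip at x = 44 mm
- wall_face (a point): middle of the end wall's inner face, where the carrier's nose must end, at x = 96 mm, z = 18 mm of the fixture
- spring_tip (a point): underside of the leaf spring's turned-up free tip at rest, x = 44 mm, z = 27.3 mm of the fixture. The nose of a carrier that is not pressed down butts against the tip and is stopped; a pressed one slides in and lifts the spring a little
- floor_plate (a joint): how far the sprung floor plate of the channel is pressed down, m: 0 = up (plate top at z = 22 mm of the fixture), 0.012 = bottomed. It stays level wherever it is pressed. With the carrier on it, it starts to sink at about 4 N and bottoms at about 8 N; the carrier clears the spring tip from about 0.009 on. Pressed and under the spring, the carrier takes up to about 15 N to push along
- leaf (a joint): leaf spring bend, rad: 0 at rest, grows as the strip is lifted; about 0.05 with the carrier properly under it, up to 0.2 as the nose enters. It is stronger than the sprung floor and keeps a loaded carrier down
- carrier: Loose grey slab 140 x 60 x 16 mm (0.15 kg) lying in the channel on the sprung floor, nose short of the spring, top at z = 38 mm of the fixture. Origin at the centre of its underside, x toward its nose (slide direction), z up. Across its top runs a ridge 8 mm thick and 10 mm high, rear face at x = 4 mm; a green circuit board fixed to it covers x = -67 to -33 mm, up to 18 mm above the top
- press_spot (a point): on the carrier's flat top (x = -12 mm, z = 16 mm of the carrier), between ridge and circuit board, 16 mm behind the ridge's rear face: press here and push forward against the ridge
- carrier_nose (a point): middle of the carrier's front end face, x = 70 mm, z = 8 mm of the carrier
- side_cutters: bystander: loose side cutters with black handles, 125 x 42 x 12 mm, beside the fixture; origin at its centre, underside
- solder_spool: bystander: loose spool with green flanges, 54 mm across, 30 mm high, beside the fixture; origin at its centre, underside
- braid_reel: bystander: loose flat orange reel, 44 mm across, 11 mm high, beside the fixture; origin at its centre, underside
- eraser: bystander: loose eraser in a blue sleeve, 21 x 42 x 12 mm, beside the fixture; origin at its centre, underside
Mind the look-alikes: they are no part of the job. There is more than one size of the carrier; the job needs the larger.

How it is judged (in metres and radians):
On the way, in this order (a step that is already met when the one before it is completed fails the run):
1. the carrier is pressed well down (6 mm) on its sprung floor with its nose still short of the spring's lowest line (value of joint floor_plate above 0.006 m and x of carrier_nose in the frame of wall_face below -0.042 m), for 0.05 s.
2. the carrier's nose is under the leaf spring (x of carrier_nose in the frame of wall_face above -0.025 m), for 0.05 s.
At the end, for the whole second after the job is handed in: The carrier lies level and at rest, its nose within 4 mm of the end wall, held down by the leaf spring (spring bent 0.02 to 0.12 rad, sprung floor still pressed down more than 9 mm) (x of carrier_nose in the frame of wall_face between -0.004 and 0.004 m and z of carrier in the frame of fixture below 0.013 m and angle between the x axis of carrier and the x axis of fixture, either way round below 0.05 rad and angle between carrier's own z axis and vertical below 0.05 rad and value of joint floor_plate above 0.009 m and value of joint leaf between 0.02 and 0.12 rad and linear speed of carrier below 0.01 m/s); the robot touches nothing.
It fails at once if the carrier is lifted (10 mm above its sprung floor's upper position) or tipped (more than 0.25 rad) (z of carrier in the frame of fixture above 0.032 m or angle between carrier's own z axis and vertical above 0.25 rad).
It fails at once if the leaf spring is pried up (more than 0.3 rad) (value of joint leaf above 0.3 rad).
It fails at once if a thing lying beside the fixture is moved more than 30 mm (distance of any of side_cutters, solder_spool, braid_reel, eraser from where it was at the start of the episode above 0.03 m).
It also fails if it takes over 32 s, if anything falls off the work surface, if the arm or the gripper's body presses on something with over 40 N, if the wrist force passes 120 N, or if a joint passes its speed limit or range.

### The arm

A 7-joint arm with a two-finger parallel gripper is mounted at the origin on a cart in front of the work surface, level with it; the furniture and walls round the work are solid. World frame = base frame: x ahead of the robot, y to its left, z up, the work surface at z = 0. Lengths are in m, angles in degrees, forces in N, time in s.
With the tool pointing down it reaches from about 0.425 to 0.875 m from the base axis. Payload 4.7 kg.
Tool frame: the origin (TCP) lies midway between the tips of the shut fingers; the grasp point (between the pads) lies 19 mm behind it; z points along the fingers, y is the line along which they close (so a half turn about z gives the same grasp; the last joint's range is limited). The gripper opens to 87 mm and grips with 3 to 60 N. Pads are 19 mm wide; open, the fingers measure 117 mm over their backs; the gripper's body (75 mm by 190 mm) begins 51 mm behind the grasp point.
Start: joints at [-64.051, 18.392, -4.016, 83.108, 1.295, 78.541, -3.26], TCP at [0.276, 0.588, 0.223] pointing down, gripper open.
Joint ranges: [-163.93, 163.93], [-17.29, 119.83], [-79.2, 71.16], [3.27, 140.29], [-89.18, 269.18], [5.43, 117.66], [-154.24, 154.24]. Speed limits (degrees/s): [147.25, 147.25, 180, 180, 180, 180, 180].

### API

Orientations are given as [roll, pitch, yaw] about the fixed x, y, z axes, in that order (R = Rz(yaw) Ry(pitch) Rx(roll)).
In Python, from cell import env, viewer, boxes_of, masks_of gives the robot as it stands. The module is installed in compiled form; this text tells all that it offers.
- The arm moves only by the tool apply_moves, never from a script. Its argument "moves" is a list of rows, each a list of 7 numbers: the shift along the tool's x, y, z scaled (see below), then the turn, a rotation vector about the tool's x, y, z scaled (see below), then the opening, from 0 (shut) to 1 (fully open). A call has 1 to 20 rows; each row is the pose to reach, as a shift and turn from the pose commanded when the call began, along the tool's axes at that moment; what a row does not reach only later rows make up. The controller multiplies each number of a shift by 0.2 m and each number of a turn by 1.5 rad. A row lasts 1/10 s, in which the tool goes at most 50 mm and 8.59 degrees, less where a joint would pass 70% of its speed; a pose out of reach is approached as far as the arm can. A call with a number of a shift or a turn outside -1 to 1 is refused whole. A call with a gripper value outside its range is refused whole. The fingers move at their own pace and stop on an object; "grip_force" is the grip in N (left out, the last holds). Time passes only in rows, so rows that repeat a pose let the fingers close. It gives the time, the measured TCP pose, the force, the opening and the grip force at its end, in the units of the state.
- env.get_obs(): the state, without advancing time (a new reading comes with each control period).
- viewer.read_camera(name): name is "side" or "top"; returns the picture (384x512x3 uint8, red, green, blue); there is no depth.
- viewer.get_calibration(name): a dict with "fov_y" (degrees; the focal length in pixels is half the picture's height over the tangent of half this angle, whatever the lens; pixels are square), "cx", "cy" (the principal point, pixels), "k1" (the pictures are not rectified: a ray, as slopes to the right and down, at radius r is drawn at 1 + k1 r^2 times it, then the intrinsics apply), "position" and "orientation" of the camera in the world. Camera axes: x right, y up, looking along -z (the intrinsics and any distortion apply to the point x, -y, -z); pixel columns grow to the right and rows downward; lengths in m; the calibration is good to about 2 mm. A picture is of the moment at which its call begins. get_calibration takes no time and is no camera call.
- env.sign_off(): hands the job in; it is judged then, once.
Trained networks look in the newest picture that a camera, given by its name, has taken for a name from the list of things; names that differ only in an ending like _2 or _b are one class to them, and where a whole thing is asked for, a point or a joint stands for the part that bears it (a point fixed in the world has none). Each returns a list of dicts, best first, with "conf" (0 to 1); they miss things now and then, are a little off and sometimes report something else, mostly with a low value. They report only what shows in the picture. A call takes as long as a camera call. They do not tell look-alikes from the thing itself.
- boxes_of(camera, target): "location" ([column, row] in pixels, amid what is visible of it).
- masks_of(camera, target): "pixels" (384x512 bool, what is visible of it) and "location" ([column, row] in pixels, amid what is visible of it).
The state is a dict: "time_s": time; "qpos": joint angles; "joint_velocities": joint speeds; "effort": joint torques, N m; "tool_pos": TCP position; "tool_rot": TCP orientation; "force": force on the tool from outside, world axes, zero at the start; "wrist_torque": the same for the moment, N m; "grip_width": finger opening in m; "grasp_force": force on a finger pad.
Only numpy, scipy, OpenCV 4.12 (cv2) and the standard library are available. Lean on these libraries where they do the work, as an engineer would, in place of code of your own. Each camera call takes 0.05 s, during which the arm holds its last target. There are 200 camera calls.

## Working session

There is one attempt and no reset: what is moved stays moved. The work goes in short steps, Python scripts to look and compute and a tool call to move; the robot and the scene stay as the last step left them, time stands still between calls to the robot, and variables do not carry over. Pictures are saved under pics/ and viewed, at most 10 in all, crops included, and the job is handed in when it is done.

Besides the shell and the picture viewer there is one more tool, called after "Request:" as name(argument=value, ...) on one line, values as JSON. apply_moves: Moves the arm, as the interface text tells. Shifts and turns lie within -1 to 1; 1 stands for 0.2 m of shift or 1.5 rad of turn. Its arguments: {"type":"object","properties":{"moves":{"type":"array","items":{"type":"array","items":{"type":"number","minimum":-1,"maximum":1}}},"grip_force":{"type":"number"}},"required":["moves"]}

```bash
mkdir -p pics
cat > h.py <<'E'
import numpy as np, cv2
from scipy.spatial.transform import Rotation as R
from cell import env, viewer, boxes_of, masks_of
def cam(n):
    c=viewer.get_calibration(n); f=192/np.tan(np.radians(c['fov_y'])/2)
    o=np.array(c['orientation'],float)
    M=o if o.shape==(3,3) else R.from_euler('xyz',o,degrees=True).as_matrix()
    return c,f,M,np.array(c['position'])
def proj(n,P):
    c,f,M,p=cam(n); q=(np.atleast_2d(P)-p)@M
    s=np.c_[q[:,0]/-q[:,2],-q[:,1]/-q[:,2]]
    s=s*(1+c['k1']*(s**2).sum(1,keepdims=True))
    return s*f+[c['cx'],c['cy']]
def ray(n,uv):
    c,f,M,p=cam(n); d=(np.array(uv,float)-[c['cx'],c['cy']])/f; s=d.copy()
    for _ in range(30): s=d/(1+c['k1']*(s**2).sum())
    return p,M@np.array([s[0],-s[1],-1])
def atz(n,uv,z):
    p,d=ray(n,uv); return p+d*(z-p[2])/d[2]
E
python3 - <<'E'
from h import *
ims=[]
for n in ('top','side'):
    im=viewer.read_camera(n); cv2.imwrite(f'pics/{n}0.png',im[:,:,::-1]); print(n,viewer.get_calibration(n))
    for t in ('fixture','carrier','spring_tip','side_cutters','solder_spool','braid_reel','eraser'):
        print(t,[(np.round(b['location']),round(b['conf'],2)) for b in boxes_of(n,t)])
print(env.get_obs())
E
```

```text
top {'fov_y': 43.06454243109219, 'cx': 250.34158927320325, 'cy': 196.06868301138832, 'k1': -0.06705189776331243, 'position': array([0.48471819, 0.03454313, 0.98445811]), 'orientation': array([ 6.79991731e+00, -3.53981429e-02, -9.08052954e+01])}
fixture [(array([241., 193.]), 0.73), (array([242., 191.]), 0.36), (array([248., 229.]), 0.27)]
carrier [(array([249., 227.]), 0.72), (array([138., 253.]), 0.58)]
spring_tip [(array([245., 191.]), 0.85), (array([249., 230.]), 0.51)]
side_cutters [(array([300., 228.]), 0.76)]
solder_spool [(array([302., 161.]), 0.93)]
braid_reel [(array([188., 198.]), 0.83)]
eraser [(array([196., 253.]), 0.47), (array([248., 229.]), 0.32)]
side {'fov_y': 50.07293550168659, 'cx': 253.92167083113415, 'cy': 191.1635099769255, 'k1': 0.022725663982146198, 'position': array([ 0.28691911, -0.5647914 ,  0.66396122]), 'orientation': array([ 48.35439102,  -0.95119545, -27.04990649])}
fixture [(array([259., 216.]), 0.84)]
carrier [(array([171., 166.]), 0.84), (array([221., 211.]), 0.76)]
spring_tip [(array([258., 217.]), 0.56)]
side_cutters [(array([243., 256.]), 0.61)]
s
[... 156 characters left out ...]
s': 0.8, 'qpos': array([-64.05193535,  18.38944209,  -4.01681439,  83.10878306,
         1.29422321,  78.54057552,  -3.26012149]), 'joint_velocities': array([ 0.02291102, -0.02034725, -0.02194516, -0.08799031,  0.12175329,
       -0.0551638 ,  0.04715641]), 'effort': array([-1.48917320e-05, -4.91029787e+01, -4.02989918e-01, -3.12754297e+01,
       -6.38117152e-02,  3.32433823e-02,  3.26117697e-05]), 'tool_pos': array([0.27616342, 0.58843108, 0.22260396]), 'tool_rot': array([1.79993707e+02, 1.82573104e-03, 1.54861161e+02]), 'force': array([0.08636241, 0.03172349, 0.69878703]), 'wrist_torque': array([-0.00761977,  0.00778176, -0.0478406 ]), 'grasp_force': 0.0, 'grip_width': 0.0870837148762197}
```

View pics/top0.png

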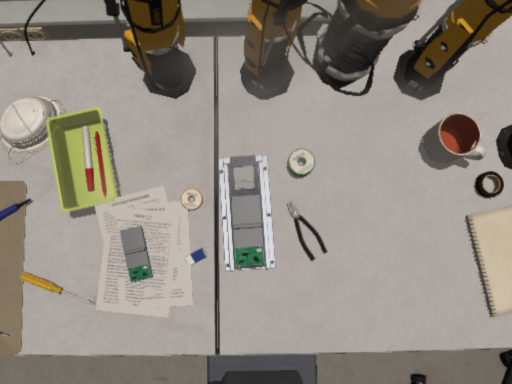

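View pics/side0.png

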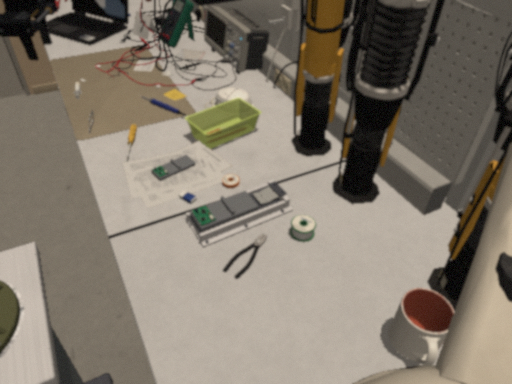

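```bash
cat > fit.py <<'E'
from h import *
from scipy.optimize import minimize
def boxpts(x0,x1,y,z0,z1): return np.array([[a,b,c] for a in(x0,x1) for b in(-y,y) for c in(z0,z1)])
FX=np.r_[boxpts(-.116,.112,.05,0,.0265),boxpts(.096,.112,.031,.0,.04)]
def W(P,v): 
    c,s=np.cos(v[2]),np.sin(v[2]); P=np.atleast_2d(P); return np.c_[v[0]+c*P[:,0]-s*P[:,1],v[1]+s*P[:,0]+c*P[:,1],P[:,2]]
def sil(n,v,P):
    m=np.zeros((384*4,512*4),np.uint8); cv2.fillConvexPoly(m,cv2.convexHull(np.round(proj(n,W(P,v))*4+1.5).astype(np.int32)),1)
    return cv2.resize(m.astype(np.float32),(512,384),interpolation=cv2.INTER_AREA)
E
python3 - <<'E'
from fit import *
M={}
for n in('top','side'):
    im=viewer.read_camera(n); 
    a=masks_of(n,'fixture'); print(n,[(x['conf'],x['location'],x['pixels'].sum()) for x in a])
    m=a[0]['pixels'].copy()
    for x in masks_of(n,'carrier'):
        print(' c',x['conf'],x['location'],x['pixels'].sum())
        if np.hypot(*(np.array(x['location'])-a[0]['location']))<60: m|=x['pixels']
    M[n]=m.astype(np.float32)
    if n=='top': top=im
c0=atz('top',(246,212),.02); print(c0)
for use in(('top',),('top','side')):
    cost=lambda v:sum(np.abs(sil(n,v,FX)-M[n]).sum() for n in use)
    best=min((minimize(cost,[c0[0],c0[1],y0],method='Nelder-Mead',options=dict(initial_simplex=[[c0[0],c0[1],y0],[c0[0]+.01,c0[1],y0],[c0[0],c0[1]+.01,y0],[c0[0],c0[1],y0+.05]])) for y0 in(0,.05,.1)),key=lambda r:r.fun)
    print(use,best.x,best.fun,[m.sum() for m in M.values()])
np.save('v.npy',best.x); v=best.x
x0,y0,k=100,145,4.2
big=cv2.resize(top[145:285,100:290],None,fx=k,fy=k,interpolation=cv2.INTER_CUBIC)[:,:,::-1].copy()
def ln(P,col):
    q=np.round((proj('top',W(P,v))+.5-[x0,y0])*k).astype(int); cv2.polylines(big,[q],True,col,1)
r=lambda a,b,y,z:np.array([[a,-y,z],[b,-y,z],[b,y,z],[a,y,z]])
ln(r(-.116,.112,.05,0.0),(0,0,255)); ln(r(-.116,.096,.031,.0265),(255,0,0)); ln(r(.096,.112,.031,.04),(255,0,255))
cv2.imwrite('pics/crop1.png',big)
E
```

```text
top [(0.59, [246.6, 190.7], np.int64(3366))]
 c 0.96 [139.9, 254.6] 1206
 c 0.68 [249.5, 231.1] 2162
side [(0.61, [259.2, 214.9], np.int64(2190))]
 c 0.81 [171.9, 164.5] 566
 c 0.7 [222.7, 208.5] 1458
 c 0.34 [257.1, 215.2] 2206
[0.56792352 0.0414113  0.02      ]
('top',) [0.571046   0.0416219  0.05451066] 395.8125 [np.float32(5497.0), np.float32(3677.0)]
('top', 'side') [0.57082747 0.04034579 0.05289819] 929.0625 [np.float32(5497.0), np.float32(3677.0)]
```

View pics/crop1.png

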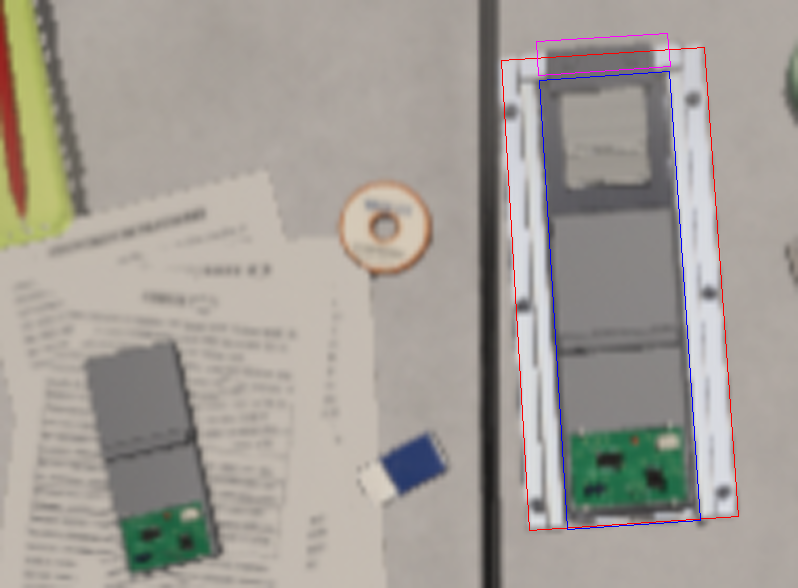

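Run:
```python
from fit import *
v=np.load('v.npy'); o=env.get_obs()
def toF(p): c,s=np.cos(v[2]),np.sin(v[2]); d=p[:2]-v[:2]; return np.array([c*d[0]+s*d[1],-s*d[0]+c*d[1]])
for nm,uv,z in(('nose',(612,208),.038),('rear',(630,513),.038),('ridge',(620,343),.045),('board front',(626,429),.045),('springtip',(605,187),.027),('wall',(604,76),.04)):
    p=atz('top',np.array(uv)/4.2+[100,145]-.5,z); print(nm,p.round(4),(toF(p)*1e3).round(1))
r=masks_of('top','press_spot'); print([(x['conf'],x['location']) for x in r])
Rt=R.from_euler('xyz',o['tool_rot'],degrees=True)
print('deltas tool', o['tool_pos'])
np.save('R0.npy',Rt.as_matrix())
```

```text
nose [0.6017 0.0424 0.038 ] [31.   0.4]
rear [0.4606 0.0359 0.038 ] [-110.4    1.4]
ridge [0.5383 0.0394 0.045 ] [-32.5   0.8]
board front [0.4989 0.0372 0.045 ] [-72.    0.7]
springtip [0.6131 0.0456 0.027 ] [42.5  3. ]
wall [0.664  0.0453 0.04  ] [93.3  0. ]
[(0.79, [137.7, 254.7]), (0.75, [246.2, 229.5]), (0.38, [244.4, 191.0]), (0.2, [301.6, 161.4])]
deltas tool [0.27615919 0.58842544 0.2225928 ]
```

Request:
apply_moves(moves=[[-0.126,-0.11,0.023,0,0,0,0],[-0.252,-0.219,0.046,0,0,0,0],[-0.378,-0.329,0.069,0,0,0,0],[-0.504,-0.439,0.092,0,0,0,0],[-0.63,-0.548,0.115,0,0,0,0],[-0.756,-0.658,0.138,0,0,0,0],[-0.88,-0.768,0.138,0,0,0,0],[-1,-0.87,0.138,0,0,0,0]], grip_force=20)

```text
time_s: 1.95
tool_pos: [0.3838, 0.3444, 0.195]
tool_rot: [180.0, 0.0, 154.8]
force: [0.6, 0.1, 0.4]
grip_width: 0.0311
grasp_force: 0.0
```

Request:
apply_moves(moves=[[-0.126,-0.11,0,0,0,-0.04,0],[-0.252,-0.22,0,0,0,-0.08,0],[-0.378,-0.33,0,0,0,-0.12,0],[-0.504,-0.44,0,0,0,-0.16,0],[-0.63,-0.55,0,0,0,-0.2,0],[-0.756,-0.658,0.05,0,0,-0.24,0],[-0.88,-0.768,0.1,0,0,-0.28,0],[-1,-0.87,0.138,0,0,-0.326,0],[-1,-0.87,0.138,0,0,-0.326,0]])

```text
time_s: 2.85
tool_pos: [0.4914, 0.0981, 0.1666]
tool_rot: [-179.9, -0.0, -177.5]
force: [-0.6, 0.7, 0.1]
grip_width: -0.0002
grasp_force: 0.0
```

Request:
apply_moves(moves=[[-0.063,-0.167,0.1,0,0,0,0],[-0.126,-0.334,0.2,0,0,0,0],[-0.126,-0.334,0.32,0,0,0,0],[-0.126,-0.334,0.435,0,0,0,0],[-0.126,-0.334,0.435,0,0,0,0],[-0.126,-0.334,0.435,0,0,0,0]])

```text
time_s: 3.45
tool_pos: [0.519, 0.0386, 0.0808]
tool_rot: [180.0, -0.0, -177.1]
force: [-0.3, -0.7, 0.5]
grip_width: 0.0006
grasp_force: 0.0
```

Run:
```python
from fit import *
v=np.load('v.npy'); o=env.get_obs(); print(o['tool_pos'],o['tool_rot'],o['force'],o['time_s'])
d=o['tool_pos'][:2]-v[:2]; c,s=np.cos(v[2]),np.sin(v[2]); print('tcp in fixture',c*d[0]+s*d[1],-s*d[0]+c*d[1])
k=5;tiles=[]
cx=-.040
for n,(x0,y0,w,h) in(('top',(205,150,75,115)),('side',(180,150,120,115))):
    im=viewer.read_camera(n); big=cv2.resize(im[y0:y0+h,x0:x0+w],None,fx=k*.8,fy=k*.8,interpolation=cv2.INTER_CUBIC)[:,:,::-1].copy()
    def ln(P,col): cv2.polylines(big,[np.round((proj(n,P)+.5-[x0,y0])*k*.8).astype(int)],True,col,1)
    r=lambda a,b,y,z:W(np.array([[a,-y,z],[b,-y,z],[b,y,z],[a,y,z]]),v)
    ln(r(cx-.07,cx+.07,.03,.038),(0,0,255)); ln(r(cx+.004,cx+.012,.03,.048),(255,0,0)); ln(r(cx-.067,cx-.033,.028,.042),(0,255,255))
    t=o['tool_pos']; ln(W(np.array([[a,b,t[2]] for a,b in((-.0095,-.015),(.0095,-.015),(.0095,.015),(-.0095,.015))]),[t[0],t[1],v[2]]),(255,0,255))
    tiles.append(big)
cv2.imwrite('pics/near.png',np.hstack(tiles))
```

```text
[0.51898474 0.03864955 0.08076289] [ 1.79994440e+02 -9.06277466e-03 -1.77089156e+02] [-0.31704444 -0.71526974  0.45564004] 3.45
tcp in fixture -0.05185989848910927 0.0010472459376334538
```

View pics/near.png

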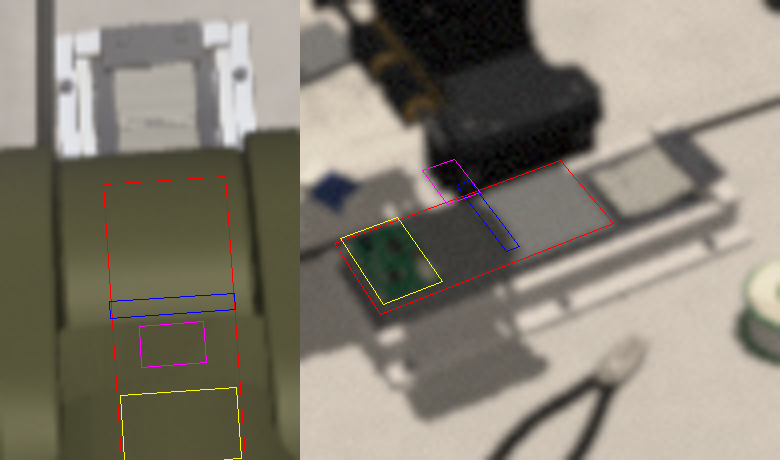

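Request:
apply_moves(moves=[[0,0,0.1,0,0,0,0],[0,0,0.19,0,0,0,0],[0,0,0.215,0,0,0,0],[0,0,0.235,0,0,0,0],[0,0,0.25,0,0,0,0],[0,0,0.25,0,0,0,0]])

```text
time_s: 4.15
tool_pos: [0.5205, 0.0384, 0.0322]
tool_rot: [180.0, 0.2, -177.1]
force: [-1.0, 0.4, 5.3]
grip_width: 0.0005
grasp_force: 3.0
```

Request:
apply_moves(moves=[[0,0,0.015,0,0,0,0],[0,0,0.03,0,0,0,0],[0,0,0.045,0,0,0,0],[0,0,0.055,0,0,0,0],[0,0,0.055,0,0,0,0]])

```text
time_s: 4.65
tool_pos: [0.5248, 0.0389, 0.0261]
tool_rot: [179.8, 0.6, -177.1]
force: [-5.2, -1.2, 30.2]
grip_width: 0.0008
grasp_force: 14.9
```

Request:
apply_moves(moves=[[-0.02,0,-0.005,0,0,0,0],[-0.04,0,-0.01,0,0,0,0],[-0.06,0,-0.01,0,0,0,0],[-0.08,0,-0.01,0,0,0,0],[-0.1,0,-0.01,0,0,0,0],[-0.1,0,-0.01,0,0,0,0]])

```text
time_s: 5.25
tool_pos: [0.5435, 0.0398, 0.0263]
tool_rot: [179.9, 0.5, -177.1]
force: [-1.9, -0.9, 17.9]
grip_width: 0.0007
grasp_force: 9.1
```

Request:
apply_moves(moves=[[-0.02,0,0.005,0,0,0,0],[-0.04,0,0.005,0,0,0,0],[-0.06,0,0.005,0,0,0,0],[-0.08,0,0.005,0,0,0,0],[-0.1,0,0.005,0,0,0,0],[-0.12,0,0.005,0,0,0,0],[-0.14,0,0.005,0,0,0,0],[-0.14,0,0.005,0,0,0,0]])

```text
time_s: 6.05
tool_pos: [0.5705, 0.0411, 0.0262]
tool_rot: [179.9, 0.4, -177.1]
force: [-6.7, -0.1, 25.3]
grip_width: 0.0004
grasp_force: 12.7
```

```bash
cat > look.py <<'E'
from fit import *
import sys
v=np.load('v.npy'); o=env.get_obs(); print(o['tool_pos'],o['force'],o['time_s'])
d=o['tool_pos'][:2]-v[:2]; c,s=np.cos(v[2]),np.sin(v[2]); print('tcp in fixture',c*d[0]+s*d[1],-s*d[0]+c*d[1])
tiles=[]
for n,(x0,y0,w,h) in(('top',(210,140,75,100)),('side',(200,150,115,100))):
    im=viewer.read_camera(n); tiles.append(cv2.resize(im[y0:y0+h,x0:x0+w],None,fx=4.2,fy=4.2,interpolation=cv2.INTER_CUBIC)[:,:,::-1])
cv2.imwrite(f'pics/{sys.argv[1]}.png',np.hstack(tiles))
E
python3 look.py p1
```

```text
[0.57045455 0.0410759  0.02623501] [-6.74020324 -0.07832226 25.31923251] 6.05
tcp in fixture -0.0003337906622864135 0.0007488150805184162
```

View pics/p1.png

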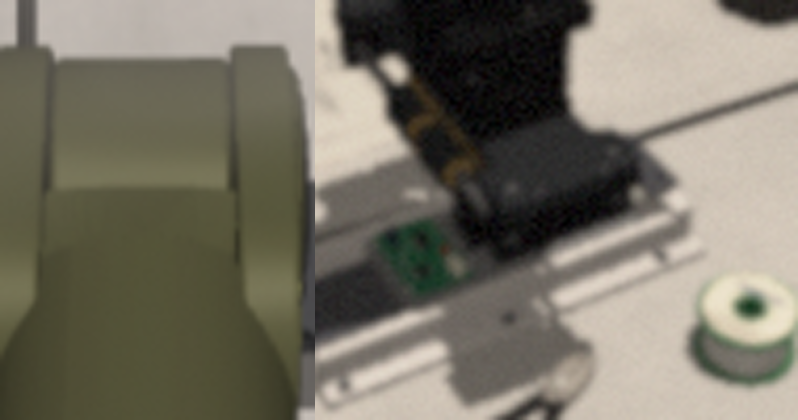

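Request:
apply_moves(moves=[[-0.02,0,0,0,0,0,0],[-0.04,0,0,0,0,0,0],[-0.06,0,0,0,0,0,0],[-0.08,0,0,0,0,0,0],[-0.1,0,0,0,0,0,0],[-0.115,0,0,0,0,0,0],[-0.115,0,0,0,0,0,0]])

```text
time_s: 6.85
tool_pos: [0.5918, 0.0418, 0.0262]
tool_rot: [179.9, 0.2, -177.1]
force: [-10.9, -1.3, 27.2]
grip_width: 0.0001
grasp_force: 16.2
```

Request:
apply_moves(moves=[[-0.01,0,0,0,0,0,0],[-0.02,0,0,0,0,0,0],[-0.03,0,0,0,0,0,0],[-0.03,0,0,0,0,0,0]])

```text
time_s: 7.25
tool_pos: [0.592, 0.0419, 0.0261]
tool_rot: [179.8, -0.6, -177.1]
force: [-24.0, -1.6, 41.4]
grip_width: 0.0005
grasp_force: 25.0
```

Request:
apply_moves(moves=[[0.005,0,-0.015,0,0,0,0],[0.015,0,-0.025,0,0,0,0],[0.03,0,-0.035,0,0,0,0],[0.04,0,-0.045,0,0,0,0],[0.05,0,-0.06,0,0,0,0],[0.05,0,-0.1,0,0,0,0],[0.05,0,-0.2,0,0,0,0],[0.05,0,-0.4,0,0,0,0],[0,0,-0.6,0,0,0,0],[0.1,0.25,-0.7,0,0,0,0],[0.2,0.5,-0.7,0,0,0,0],[0.3,0.75,-0.7,0,0,0,0],[0.4,1,-0.7,0,0,0,0],[0.4,1,-0.7,0,0,0,0]])

```text
time_s: 8.65
tool_pos: [0.503, 0.244, 0.1611]
tool_rot: [179.8, -0.0, -176.7]
force: [-0.1, 0.4, 0.4]
grip_width: 0.0001
grasp_force: 0.0
```

```bash
python3 look.py p2
```

```text
[0.50302475 0.24403327 0.16113482] [-0.12669165  0.39942179  0.40895124] 8.65
tcp in fixture -0.056938197768660624 0.20698754059392813
```

View pics/p2.png

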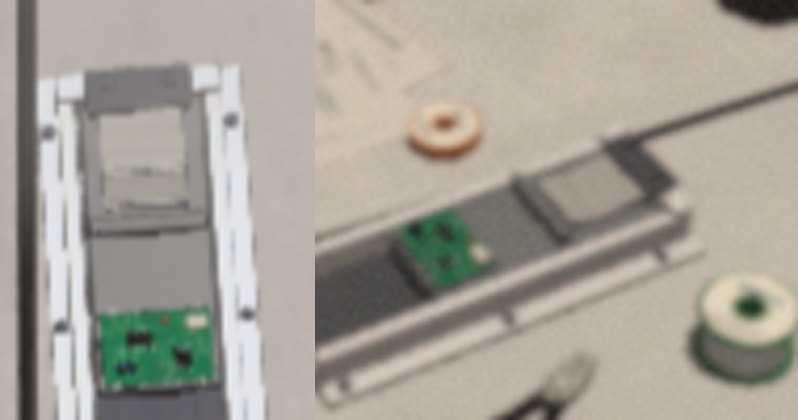

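Run:
```python
from fit import *
v=np.load('v.npy')
for nm,uv,z in(('rear',(157,390),.026),('ridge rear top',(151,234),.036),('board front',(156,311),.03),('wall',(138,107),.04)):
    p=atz('top',np.array(uv)/4.2+[210,140]-.5,z); d=p[:2]-v[:2]; print(nm,p.round(4),1e3*(np.cos(v[2])*d[0]+np.sin(v[2])*d[1]))
```

```text
rear [0.5272 0.0402 0.026 ] -43.56655239540547
ridge rear top [0.5996 0.0419 0.036 ] 28.83422686376835
board front [0.564  0.0401 0.03  ] -6.841034973110852
wall [0.6592 0.0472 0.04  ] 88.63638397661423
```

```bash
python3 -c "
from cell import env
print(env.sign_off())"
```

```text
the job is handed in; nothing more can be done
None
```

I pressed the larger carrier down, slid it under the leaf spring until it stalled at the end wall, let go and handed the job in. The last picture puts its rear edge within about 1 mm of where a fully loaded carrier should be; the hand-in returned no verdict.

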